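Flip the hex key and tighten the block clamp

ROBOT

A 6-joint arm with a two-finger parallel gripper is mounted at the origin on the work surface. World frame = base frame: x ahead of the robot, y to its left, z up, the work surface at z = 0. Lengths are in mm, angles in rad, forces in N, time in s.
With the tool pointing down it reaches from about 325 to 900 mm from the base axis. Payload 6.1 kg.
Tool frame: the origin (TCP) lies at the very end of the fingers, on their centre line; the grasp point (between the pads) lies 19 mm behind it; z points along the fingers, y is the line along which they close (so a half turn about z gives the same grasp; the last joint's range is limited). The gripper opens to 87 mm and grips with 3 to 60 N. Pads are 19 mm wide; open, the fingers measure 117 mm over their backs; the gripper's body (75 mm by 190 mm) begins 51 mm behind the grasp point.
Start: joints at [-1.333, 0.22, 1.526, -0, 1.395, -0.126], TCP at [222.385, -584.09, 222.538] pointing down, gripper open.
Joint ranges: [-2.98, 2.98], [-0.91, 2.08], [0.09, 2.57], [-1.24, 4.39], [0.2, 2.65], [-2.68, 2.68]. Speed limits (rad/s): [2.57, 2.57, 3.01, 3.14, 3.14, 3.14].

INTERFACE

Orientations are given as a unit quaternion [w, x, y, z].
In Python, from bench import robot, hand, vision, status gives the robot as it stands. The module is installed in compiled form; this text tells all that it offers. Calls block until the motion is done:
- robot.goto(position, orientation): joint-space move of the TCP to a pose.
- robot.line_to(position, orientation=None, max_speed=150, guard=None): straight line of the TCP; orientation=None keeps the orientation; max_speed is the mean speed in mm/s. With guard (N) it stops when the force on the tool has changed by that much, and returns True; else False.
- robot.goto_joints(angles): joint-space move.
- hand.gripper_open() and hand.close_gripper(force=None): open the fingers fully, or close them until they stop; force is the grip in N (None keeps the last).
- robot.sleep(seconds).
- robot.ik(position, orientation): joint angles nearest the present ones, or None.
- vision.capture(name): name is "side" or "top"; returns a dict with "frame" (420x560x3 uint8, red, green, blue), "range_z" (420x560 float32, mm along the optical axis (not along the pixel's ray), 0 where there is no reading), "camera_matrix" (3x3 intrinsics, pixels), "k1" (the pictures are not rectified: a ray, as slopes to the right and down, at radius r is drawn at 1 + k1 r^2 times it, then the intrinsics apply), "eye" and "orientation" of the camera in the world. Camera axes: x right, y down, z forward; pixel columns grow to the right and rows downward; lengths in mm; the calibration is good to about 2 mm. A picture is of the moment at which its call begins.
A pose or a line that the arm cannot do raises robot.PlanningError and nothing moves.
- robot.sign_off(): hands the job in; it is judged then, once.
Readings, each from a call of its own:
- status.get_time_s(): time.
- status.get_joints(): joint angles.
- status.get_qvel(): joint speeds.
- status.get_effort(): joint torques, N m.
- status.get_tool_pos(): TCP position.
- status.get_tcp_rot(): TCP orientation.
- status.get_wrist_force(): force on the tool from outside, world axes, zero at the start.
- status.get_wrist_torque(): the same for the moment, N m.
- status.get_grip_width(): finger opening in mm.
- status.get_grip_force(): force on a finger pad.
Only numpy, scipy, OpenCV 4.12 (cv2) and the standard library are available. Lean on these libraries where they do the work, as an engineer would, in place of code of your own. Each camera call takes 0.05 s, during which the arm holds its last target. There are 200 camera calls.

TASK

The L-shaped hex key stands with its long arm in the screw of one of the two block clamps, where it was used to spin the screw down. Pull the key out, flip it so that its short arm goes fully home in the same screw, and use the long arm as the lever to turn the screw clockwise until it comes up firmly against its stop, going no further: hauling on after it is firm strips the brass insert under it. Leave the key standing in the screw by its short arm, let go of it, and leave everything else on the bench as it lies.

Things in the scene. Friction and masses are not known exactly. Their poses are not given: they have to be found in the camera images.
- clamp: the block clamp to be tightened, the one with the key in it (the other, alike, has none): green bed plate 150 x 100 x 12 mm fixed to the bench, a steel strap 125 x 40 mm along x, its top 56 mm high, over a wood printing block (+x end) and a steel heel block (-x end). Origin at the centre of the bed plate's underside, z up. The screw's axis is the origin's vertical.
- screw (a joint): turn of the stiff cap screw, rad: about -0.85 at the start, grows clockwise seen from above, 0 = firm against its stop. Turns under a steady 0.5 N m or so (6 N at 85 mm from its axis), stays where left; at 0 it stops dead, and over about 1 N m there strips the insert. From above, the screw's x axis is the clamp's x axis turned anticlockwise by minus this value.
- socket (a point): centre of the mouth of the hexagon socket in the round steel screw head, 80 mm above the bench; turns with the screw, z up. Head 36 mm across, 24 high; socket 20 mm across flats, 20 deep, 45 degree lead-in 2.5 mm wide. Two flats face the screw's +y and -y, so the key enters with its long arm along the screw's x axis or at any multiple of 60 degrees from it, with about 5 degrees of play.
- thread: brass threaded insert, seen as a flat washer 46 mm across and 1.5 mm thick under the screw head; origin on the screw's axis 56 mm above the bench. Must not turn: it yields only if the screw is overtightened. Its x axis stays along the clamp's x axis while it is sound.
- key: L-shaped hex key of dark steel, 19 mm across flats, 0.6 kg. Origin where the arms' axes meet at the bend; long arm along its +x, short arm along its -z; both have flats facing its +y and -y, 19 mm apart, to grip by. Balance point 80 mm along the long arm. At the start the long arm points down (leaning about 3 degrees), 20 mm deep in the socket, and the short arm points roughly away from the robot.
- short_tip (a point): centre of the end face of the key's short arm, 50 mm from the key's origin; axes as the key's. When home it points down (leaning about 3 degrees), 20 mm deep in the socket, and the long arm's axis lies level 110 mm above the bench; let go there, the key may droop a few degrees.
- long_tip (a point): centre of the end face of the key's long arm, 200 mm from the key's origin; axes as the key's
- ink_tin: bystander: closed tin with a paper label, 84 mm across, 105 mm high, origin under its centre
- jar: bystander: amber glass jar with dark lid, 64 mm across, 95 mm high, origin under its centre
- brayer: bystander: ink roller lying on the bench, rubber roll 36 mm thick and 100 mm long along its y, origin on the bench under the roll's middle, wooden handle reaching 135 mm to its -x
- palette_knife: bystander: palette knife about 160 mm long lying along its x, handle to -x
- spanner: bystander: double open-ended spanner about 150 mm long lying along its x
- plate: bystander: dark printing plate 130 x 100 x 12 mm lying flat, origin under its centre
- offcut: bystander: wood offcut 70 x 50 x 22 mm lying flat, origin under its centre
- other_clamp: bystander: the second block clamp, same shape and size, screw head top 80 mm high, already tight, without a key; fixed. Origin at the centre of its bed plate's underside

How it is judged (in metres and radians):
On the way, in this order (a step that is already met when the one before it is completed fails the run):
1. the key is pulled clear of the screw (distance between long_tip and socket above 0.03 m), for 0.1 s.
2. the key's short arm is home in the socket while the screw is still loose (horizontal distance between short_tip and socket below 0.005 m and z of short_tip in the frame of socket below -0.014 m and value of joint screw below -0.5 rad), for 0.2 s.
3. the screw is turned firm against its stop with the short arm still in the socket (horizontal distance between short_tip and socket below 0.005 m and z of short_tip in the frame of socket below -0.014 m and value of joint screw above -0.06 rad), for 0.2 s.
At the end, for the whole second after the job is handed in: The screw is firm against its stop (within 0.06 rad), its insert has not turned (under 0.06 rad), and the key is released, at rest, standing in that screw by its short arm: at least 14 mm deep, its end within 5 mm of the axis, within 0.35 rad of upright (all of step 3 and angle between the x axis of thread and the x axis of clamp, either way round below 0.06 rad and linear speed of key below 0.02 m/s and angle between key's own z axis and vertical below 0.35 rad and not (contact force between the fingers and key above 0.1 N)); the robot touches nothing.
It fails at once if the screw is overtightened: the insert turns by more than 0.06 rad (angle between the x axis of thread and the x axis of clamp, either way round above 0.06 rad).
It fails at once if the screw is turned on (beyond -0.6 rad) without the short arm in its socket (value of joint screw above -0.6 rad and distance between short_tip and socket above 0.035 m).
It fails at once if a bystander is shifted by more than 30 mm (distance of any of ink_tin, jar, brayer, palette_knife, spanner, plate, offcut from where it was at the start of the episode above 0.03 m).
It also fails if it takes over 58 s, if anything falls off the work surface, if the arm or the gripper's body presses on something with over 40 N, if the wrist force passes 120 N, or if a joint passes its speed limit or range.

## Working session

There is one attempt and no reset: what is moved stays moved. The work goes in short steps, each a Python script; the robot and the scene stay as the last script left them, time stands still between calls to the robot, and variables do not carry over. Pictures are saved under pics/ and viewed, at most 10 in all, crops included, and the job is handed in when it is done.

```bash
mkdir -p pics; cat > h.py <<'E'
import numpy as np, cv2
from scipy.spatial.transform import Rotation as R
from bench import robot, hand, vision, status
def cloud(c):
    h,w=c["range_z"].shape; K=c["camera_matrix"]
    u,v=np.meshgrid(np.arange(w),np.arange(h))
    x=(u-K[0,2])/K[0,0]; y=(v-K[1,2])/K[1,1]; xd,yd=x.copy(),y.copy()
    for _ in range(8):
        f=1+c["k1"]*(x*x+y*y); x,y=xd/f,yd/f
    d=np.stack([x,y,np.ones_like(x)],-1)
    q=np.array(c["orientation"]); M=R.from_quat(q[[1,2,3,0]]).as_matrix() if q.size==4 else q
    d=d@M.T
    return np.array(c["eye"])+d*c["range_z"][...,None], d
def save(c,n): cv2.imwrite(f"pics/{n}.png",c["frame"][...,::-1])
E
python3 - <<'E'
from h import *
print(status.get_time_s())
for n in("side","top"):
    c=vision.capture(n); save(c,n+"0"); print(n,c["eye"],c["orientation"],c["camera_matrix"],c["k1"])
    np.savez(n+"0.npz",**c)
E
```

```text
0.0
side [ 227.65613576 1000.70732556 1157.69925881] [ 0.0626067  -0.13778932  0.90578532 -0.39578714] [[528.00451435   0.         275.07399652]
 [  0.         528.00451435 208.37729749]
 [  0.           0.           1.        ]] -0.05301098311623941
top [ 256.94794514   11.16740536 1839.59529186] [ 0.0555433  -0.70326031  0.70557631 -0.06709651] [[502.12698961   0.         280.66365137]
 [  0.         502.12698961 212.38582653]
 [  0.           0.           1.        ]] -0.17890183502438506
```

View pics/side0.png

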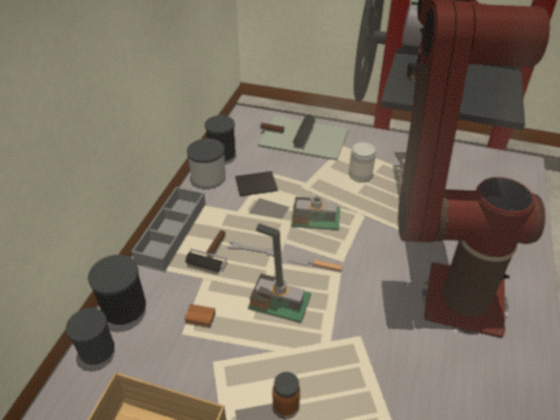

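View pics/top0.png

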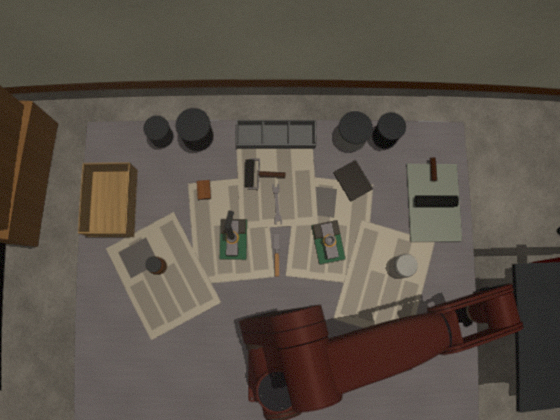

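Side view: the key stands at (275,230)–(279,285) in the near clamp, whose green bed is at (280,300). Top view: the clamp with the key is at (233,238) and the key's bend at (230,215). The image's up is +x and its left is +y.

```bash
python3 - <<'E'
from h import *
L={}
for n,(u0,u1,v0,v1) in dict(side=(235,320,210,330),top=(205,262,190,275)).items():
    c=dict(np.load(n+"0.npz")); P,d=cloud(c)
    hsv=cv2.cvtColor(c["frame"],cv2.COLOR_RGB2HSV)
    box=np.zeros(P.shape[:2],bool); box[v0:v1,u0:u1]=1
    g=box&(hsv[...,0]>50)&(hsv[...,0]<90)&(hsv[...,1]>90)
    e=np.array(c["eye"]); Q=e+d*((12-e[2])/d[...,2])[...,None]
    q=Q[g][:,:2].astype(np.float32); print(n,"bed",cv2.minAreaRect(q),g.sum(), "depth z of bed",np.median(P[g][:,2]))
    k=box&(P[...,2]>90)&(P[...,2]<320)&(c["range_z"]>0); p=P[k]
    print("key pts",len(p),p.min(0),p.max(0))
    for z in range(90,290,15):
        s=p[(p[:,2]>=z)&(p[:,2]<z+15)]
        if len(s): print(z,len(s),s.mean(0).round(1),s.min(0).round(),s.max(0).round())
    hd=box&(P[...,2]>72)&(P[...,2]<86); s=P[hd]
    if len(s): print("head",len(s),s.mean(0),s.min(0),s.max(0))
    im=c["frame"][v0:v1,u0:u1,::-1]; L[n]=cv2.resize(im,None,fx=4.5,fy=4.5,interpolation=cv2.INTER_CUBIC)
h=max(i.shape[0] for i in L.values())
cv2.imwrite("pics/crop1.png",np.hstack([cv2.copyMakeBorder(i,0,h-i.shape[0],0,5,0) for i in L.values()]))
E
```

```text
side bed ((0.0, 0.0), (0.0, 0.0), 0.0) 0 depth z of bed nan
key pts 565 [473.40455313 135.98003191  90.37583641] [544.4664584  173.64400135 273.96170387]
90 30 [481.2 166.2  97.2] [473. 155.  90.] [492. 172. 105.]
105 30 [482.9 167.2 113. ] [476. 161. 105.] [491. 171. 120.]
120 27 [483.8 166.8 128.4] [476. 160. 121.] [494. 171. 134.]
135 34 [484.6 166.4 142.9] [476. 160. 135.] [494. 174. 150.]
150 28 [485.3 166.2 157.1] [477. 154. 150.] [495. 170. 165.]
165 30 [485.9 166.6 172.2] [479. 161. 165.] [497. 171. 179.]
180 32 [487.  166.3 187.2] [479. 159. 181.] [496. 170. 194.]
195 37 [487.3 165.8 202.9] [480. 154. 195.] [497. 171. 210.]
210 33 [489.  166.2 217.7] [480. 161. 211.] [499. 170. 225.]
225 32 [489.6 165.9 231.9] [483. 159. 225.] [499. 170. 240.]
240 55 [500.2 163.9 248.7] [483. 153. 240.] [543. 171. 255.]
255 183 [512.7 158.5 264.2] [483. 136. 255.] [544. 171. 270.]
270 14 [505.5 159.9 271.4] [490. 154. 270.] [529. 165. 274.]
head 94 [479.75338065 166.42157231  78.50435163] [464.5558994  144.43856847  72.2190422 ] [499.93980255 179.71926613  85.94915582]
top bed ((452.99896240
[... 386 characters left out ...]
153. 130.]
135 3 [474.1 158.8 145. ] [473. 156. 140.] [476. 162. 148.]
150 8 [477.9 152.3 156.8] [474. 147. 150.] [484. 165. 165.]
165 8 [480.3 155.1 173.8] [476. 146. 169.] [489. 166. 180.]
180 4 [477.8 153.7 186.1] [477. 149. 182.] [478. 159. 191.]
195 7 [480.5 155.2 204.8] [478. 147. 201.] [485. 167. 208.]
210 5 [484.1 149.8 212.7] [478. 146. 211.] [490. 160. 216.]
225 8 [482.  154.4 230.7] [479. 145. 226.] [492. 164. 238.]
240 6 [490.1 148.6 247.1] [480. 137. 241.] [530. 157. 255.]
255 97 [510.5 150.3 264.8] [480. 137. 255.] [541. 164. 270.]
270 22 [506.1 152.3 272.5] [485. 142. 270.] [537. 161. 276.]
head 43 [474.25517641 156.14434186  77.929196  ] [463.54161464 139.35890541  72.46758018] [494.96372581 175.17698281  85.86090029]
  return _methods._mean(a, axis=axis, dtype=dtype,
  ret = ret.dtype.type(ret / rcount)
```

View pics/crop1.png

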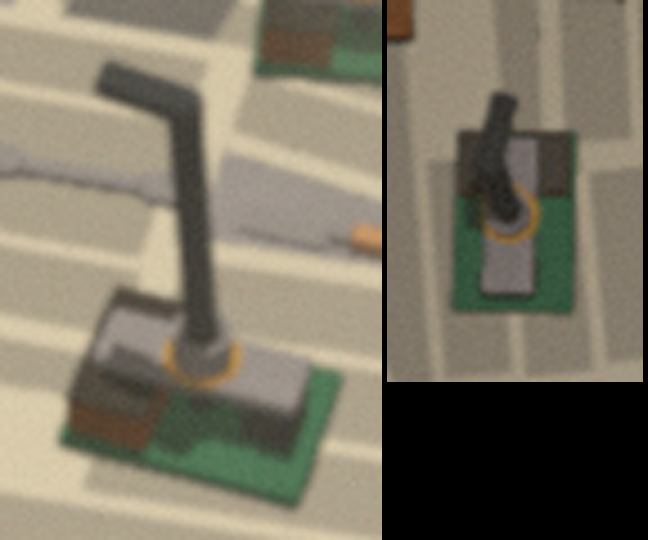

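The crop shows the clamp lying roughly along world x, with the wood end away from the robot. The key leans slightly and its short arm points away from the robot and a little to the right. Next I'll measure the washer centre, the clamp yaw and the arm direction, and check IK options.

```bash
cat >> h.py <<'E'
def tool(az,pitch):
    """tool z: heading az (deg), pitched down by pitch (deg) from level; tool y horizontal"""
    a,p=np.radians([az,pitch]); z=np.array([np.cos(a)*np.cos(p),np.sin(a)*np.cos(p),-np.sin(p)])
    y=np.array([-np.sin(a),np.cos(a),0]); return np.stack([np.cross(y,z),y,z],1)
def quat(M): q=R.from_matrix(M).as_quat(); return [q[3],q[0],q[1],q[2]]
def flip(M): return M@np.diag([-1,-1,1])
E
python3 - <<'E'
from h import *
for n,(u0,u1,v0,v1) in dict(side=(235,320,210,330),top=(205,262,190,275)).items():
    c=dict(np.load(n+"0.npz")); P,d=cloud(c); e=np.array(c["eye"])
    hsv=cv2.cvtColor(c["frame"],cv2.COLOR_RGB2HSV).astype(int)
    box=np.zeros(P.shape[:2],bool); box[v0:v1,u0:u1]=1
    pl=lambda m,z:(e+d*((z-e[2])/d[...,2])[...,None])[m][:,:2].astype(np.float32)
    o=box&(hsv[...,0]>8)&(hsv[...,0]<24)&(hsv[...,1]>110)&(np.abs(P[...,2]-57)<15)
    q=pl(o,57); ok=np.linalg.norm(q-np.median(q,0),axis=1)<40; q=q[ok]
    (x,y),r=cv2.minEnclosingCircle(q); A=np.c_[2*q,np.ones(len(q))]; s=np.linalg.lstsq(A,(q**2).sum(1),rcond=None)[0]
    print(n,"washer",len(q),x,y,r,"lsq",s[:2])
    g=box&(hsv[...,0]>40)&(hsv[...,0]<95)&(hsv[...,1]>60); q=pl(g,12)
    print("bed",g.sum(),cv2.minAreaRect(q) if len(q) else 0)
    st=box&(np.abs(P[...,2]-56)<5)&(hsv[...,1]<60); q=pl(st,56)
    print("strap",cv2.minAreaRect(q),len(q))
    k=box&(P[...,2]>253)&(P[...,2]<320); q=P[k]
    print("short",cv2.minAreaRect(q[:,:2].astype(np.float32)), cv2.fitLine(q.astype(np.float32),cv2.DIST_HUBER,0,.01,.01).ravel())
G=np.array([488.,158.5,180]); tip=G
for az in(-15,):
  for p in range(0,100,15):
    o=[]
    for pos,pp in((G,p),(G+[0,0,60],p),(np.array([405.,175,110]),p+90),(np.array([405.,175,200]),p+90)):
        for M in (tool(az,pp),flip(tool(az,pp))):
            j=robot.ik(list(pos+19*M[:,2]),quat(M)); o.append(None if j is None else np.round(j,1).tolist())
    print(p,o)
E
```

```text
side washer 30 483.53558349609375 161.5071563720703 20.901742935180664 lsq [483.85326439 160.99774838]
bed 499 ((480.070068359375, 24.164138793945312), (377.73699951171875, 143.4042510986328), 89.04444122314453)
strap ((498.8780212402344, 19.994369506835938), (126.82943725585938, 353.7928161621094), 6.808135032653809) 391
short ((513.3678588867188, 154.8802490234375), (24.498380661010742, 62.8494758605957), 77.21369934082031) [ 9.8049390e-01 -1.9559130e-01 -1.9383384e-02  5.1345361e+02
  1.5910884e+02  2.6485922e+02]
top washer 30 479.15740966796875 155.50146484375 22.08763313293457 lsq [480.01529217 156.37859359]
bed 370 ((479.20550537109375, 155.6954345703125), (95.45861053466797, 140.18276977539062), 89.9870834350586)
strap ((484.5330505371094, 165.16140747070312), (73.39795684814453, 131.55433654785156), 79.19799041748047) 146
short ((510.2322998046875, 151.27427673339844), (19.977222442626953, 60.508419036865234), 78.32129669189453) [ 9.6993709e-01 -2.3863615e-01 -4.7695555e-02  5.0908951e+02
  1.5093025e+02  2.6686887e+02]
0 [[0.7, 0.3, 2.4, 4.1, 1.3, 1.2], [0.7, 0.3, 2.4, 4.1,
[... 918 characters left out ...]
 -0.4, 2.2, -0.4, 0.9, 2.3], [0.0, 0.7, 1.5, 0.3, 2.0, -1.3], [0.0, 0.7, 1.5, 0.3, 2.0, 1.8], [0.0, 0.6, 1.5, 0.3, 2.1, -1.3], [0.0, 0.6, 1.5, 0.3, 2.1, 1.9]]
75 [[0.2, -0.2, 2.1, -0.1, 1.0, -1.0], [0.2, -0.2, 2.1, -0.1, 1.0, 2.1], [0.2, -0.2, 2.0, -0.1, 1.1, -1.0], [0.2, -0.2, 2.0, -0.1, 1.1, 2.1], [0.0, 0.9, 1.4, 0.3, 2.2, -1.3], [0.0, 0.9, 1.4, 0.3, 2.2, 1.8], [0.0, 0.7, 1.4, 0.4, 2.3, -1.3], [0.0, 0.7, 1.4, 0.4, 2.3, 1.9]]
90 [[0.2, 0.0, 1.9, -0.0, 1.3, -1.1], [0.2, 0.0, 1.9, -0.0, 1.3, 2.0], [0.2, -0.0, 1.8, -0.0, 1.4, -1.1], [0.2, -0.0, 1.8, -0.0, 1.4, 2.0], [0.0, 1.0, 1.3, 0.4, 2.4, -1.3], [0.0, 1.0, 1.3, 0.4, 2.4, 1.9], [0.0, 0.9, 1.3, 0.4, 2.4, -1.2], [0.0, 0.9, 1.3, 0.4, 2.4, 1.9]]
```

The washer and bed put the screw at about (481.7, 158.5), with the short arm at about −12° and the clamp yaw near 0. I'll grasp from the robot's side with the tool pitched 45°, so the flip ends with it at 135° in the same arm configuration.

```bash
python3 - <<'E'
from h import *
az=-12; M=tool(az,45); G=np.array([487,158.3,170.]); T=G+19*M[:,2]; q=quat(M)
pre=T-120*M[:,2]
print("pre",np.round(robot.ik(list(pre),q),2))
# check turning feasibility, tool pitch 135, tilt kept, along lever
S=np.array([481.7,158.5])
for a in range(168,114,-12):
    Mt=tool(a-180,132); r=np.radians(a); g=np.array([S[0]+90*np.cos(r),S[1]+90*np.sin(r),110])
    j=robot.ik(list(g+19*Mt[:,2]),quat(Mt)); print(a,None if j is None else np.round(j,2))
robot.goto(list(pre),q); print(np.round(status.get_joints(),2),status.get_time_s())
print("hit",robot.line_to(list(T),None,max_speed=120,guard=12),status.get_tool_pos(),T)
c=vision.capture("side"); save(c,"side1"); t=vision.capture("top"); save(t,"top1")
cv2.imwrite("pics/g1.png",np.hstack([cv2.resize(x["frame"][v:v+120,u:u+120,::-1],(400,400)) for x,u,v in((c,220,200),(t,175,175))]))
E
```

```text
pre [ 0.62 -0.66  2.42 -0.71  0.92 -0.44]
168 [ 0.09  0.44  1.68  0.2   1.73 -1.32]
156 [ 0.05  0.42  1.72  0.31  1.68 -1.18]
144 [ 0.01  0.38  1.76  0.41  1.62 -1.05]
132 [-0.03  0.34  1.82  0.51  1.54 -0.92]
120 [-0.05  0.3   1.88  0.6   1.45 -0.8 ]
[ 0.61 -0.66  2.42 -0.71  0.92 -0.44] 2.8583
hit False [500.21724406 155.63621294 156.9995473 ] [500.14144123 155.50670044 156.56497116]
```

View pics/g1.png

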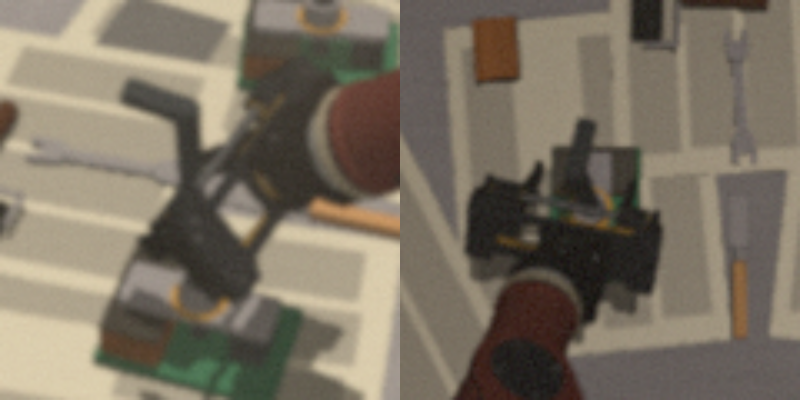

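The fingers straddle the long arm: in the top crop the tips are near (535,180) and (625,180), and the key is midway at 580. Next I'll grip, read the side load, then pull up.

```bash
python3 - <<'E'
from h import *
F=lambda:np.round(status.get_wrist_force(),1)
y=tool(-12,45)[:,1]
print(F()); hand.close_gripper(20); print("w",status.get_grip_width(),status.get_grip_force(),F(),F()@y,np.round(status.get_wrist_torque(),2),np.round(status.get_tool_pos(),1))
f0=F()@y
# null the side load: step along y while it helps
for s in range(6):
    f=F()@y
    if abs(f)<2: break
    robot.line_to(list(np.array(status.get_tool_pos())+0.7*np.sign(f)*y),None,max_speed=20); print(s,F(),round(float(F()@y),1))
print(np.round(status.get_tool_pos(),1))
hand.close_gripper(60); print("w",status.get_grip_width(),status.get_grip_force(),F(),np.round(status.get_wrist_torque(),2),status.get_time_s())
E
```

```text
[-0.3  0.1  0.1]
w 18.94672698274836 19.989605258042502 [-0.7 -0.4 -0.1] -0.5367972238659539 [-0.01  0.32 -0.11] [500.1 155.3 156.5]
[500.1 155.3 156.5]
w 18.388036247910634 59.98915295465849 [ 0.2 -0.8  0.8] [-0.09  0.32 -0.21] 5.4333
```

```bash
python3 - <<'E'
from h import *
F=lambda:np.round(status.get_wrist_force(),1)
p=np.array(status.get_tool_pos()); u=np.array([.06*np.cos(np.radians(-12)),.06*np.sin(np.radians(-12)),1])
for dz in (12,30,60):
    h=robot.line_to(list(p+u*dz),None,max_speed=60,guard=25); print(dz,h,F(),np.round(status.get_tool_pos(),1),status.get_grip_width())
    if h: break
else:
    robot.line_to(list(p+u*60+np.array([0,0,70])),None,max_speed=120)
    g0=np.array(status.get_tool_pos())-19*tool(-12,45)[:,2]; print("g",g0,F())
    for k in range(6):
        M=tool(-12,45+86.5*(k+1)/6); g=g0+(np.array([405,175,300])-g0)*(k+1)/6
        j=robot.ik(list(g+19*M[:,2]),quat(M)); print(k,None if j is None else np.round(j,2))
print(status.get_time_s())
E
```

```text
12 False [ 0.1  0.8 -6.4] [500.1 155.  167.4] 18.22431397814035
30 False [-0.1 -0.2 -6.4] [501.7 154.9 186.4] 18.255676727640328
60 False [ 0.4  0.8 -7. ] [503.4 154.5 216.3] 18.532899411850096
g [489.90704273 157.11919075 298.52343839] [-0.4 -0.6 -6.6]
0 [ 0.34 -0.45  2.12 -0.31  1.03 -0.92]
1 [ 0.26 -0.33  1.97 -0.13  1.25 -1.07]
2 [ 0.2  -0.2   1.84 -0.01  1.47 -1.16]
3 [ 0.15 -0.05  1.72  0.08  1.68 -1.21]
4 [ 0.11  0.1   1.62  0.15  1.87 -1.24]
5 [ 0.08  0.24  1.54  0.22  2.05 -1.25]
7.6167
```

```bash
python3 - <<'E'
from h import *
g0=np.array(status.get_tool_pos())-19*tool(-12,45)[:,2]
S=np.array([481.7,158.5]); a=np.radians(168); g1=np.array([S[0]+90*np.cos(a),S[1]+90*np.sin(a),190])
Mf=tool(-12,131.5)
for k in (2,4,6):
    M=tool(-12,45+86.5*k/6); g=g0+(np.array([g1[0],g1[1],300])-g0)*k/6
    robot.goto(list(g+19*M[:,2]),quat(M))
robot.line_to(list(g1+19*Mf[:,2]),quat(Mf),max_speed=120); robot.sleep(.3)
print(np.round(status.get_joints(),2),np.round(status.get_tool_pos(),1),status.get_grip_width(),np.round(status.get_wrist_force(),1),status.get_time_s())
c=vision.capture("side"); t=vision.capture("top")
np.savez("side2.npz",**c);np.savez("top2.npz",**t)
cv2.imwrite("pics/g2.png",np.hstack([cv2.resize(x["frame"][v:v+120,u:u+120,::-1],(400,400)) for x,u,v in((c,220,200),(t,175,175))]))
E
```

```text
[ 0.09  0.33  1.66  0.2   1.85 -1.29] [381.6 179.8 176.1] 18.366952563923725 [ 0.4 -0.8 -6.4] 10.4333
```

View pics/g2.png

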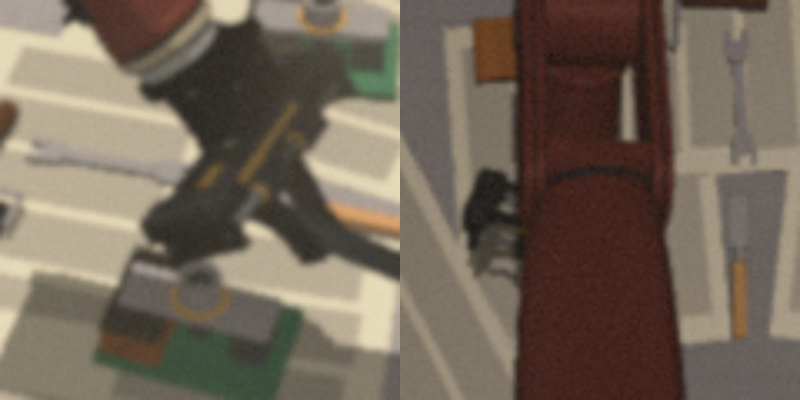

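The side crop shows the long arm running level toward the robot at lower right, from (330,225) to (400,255). The bare head is at (200,285), and the gripper hides the short arm. The top view is blocked by the arm. I'll use the side depth for the long arm's line and for the bare head.

```bash
python3 - <<'E'
from h import *
c=dict(np.load("side2.npz")); P,d=cloud(c); e=np.array(c["eye"])
hsv=cv2.cvtColor(c["frame"],cv2.COLOR_RGB2HSV).astype(int)
b=np.zeros(P.shape[:2],bool); b[255:330,305:400]=1
m=b&(P[...,2]>140)&(hsv[...,2]<90)&(P[...,0]<372)&(P[...,0]>250); p=P[m]
print(len(p),p.min(0),p.max(0))
for x in range(270,372,15):
    s=p[(p[:,0]>=x)&(p[:,0]<x+15)]
    if len(s): print(x,len(s),s.mean(0).round(1),s[:,2].min().round(1),s[:,2].max().round(1))
b[:]=0; b[265:310,260:300]=1
h=b&(np.abs(P[...,2]-80)<6)&(hsv[...,1]<70); q=P[h]; (x,y),r=cv2.minEnclosingCircle(q[:,:2].astype(np.float32)); print("head top",len(q),q.mean(0),x,y,r)
o=b&(hsv[...,0]>8)&(hsv[...,0]<24)&(hsv[...,1]>110)
q=(e+d*((57-e[2])/d[...,2])[...,None])[o][:,:2]; q=q[np.linalg.norm(q-np.median(q,0),axis=1)<40]
print("washer",len(q),np.linalg.lstsq(np.c_[2*q,np.ones(len(q))],(q**2).sum(1),rcond=None)[0][:2])
# any key points near short arm
b[:]=0;b[240:300,250:300]=1
s=P[b&(np.abs(P[...,0]-482)<25)&(np.abs(P[...,1]-158)<25)&(P[...,2]>95)]; print("short",len(s),s.min(0) if len(s) else 0,s.max(0) if len(s) else 0)
E
```

```text
259 [288.20174912 172.64755733 184.27886057] [371.95619601 212.58242333 202.83068263]
285 39 [294.3 205.1 195. ] 186.7 200.1
300 48 [307.6 202.2 194.7] 186.6 200.4
315 45 [322.5 199.6 195.2] 187.9 202.8
330 43 [337.9 195.8 194.9] 184.3 202.8
345 44 [352.9 192.  195. ] 187.8 202.8
360 40 [366.  188.9 194.7] 184.5 202.4
head top 97 [482.76219501 161.28242528  78.65780264] 483.7506408691406 161.20777893066406 19.954227447509766
washer 50 [504.10868703 210.11496973]
short 57 [457.39046696 164.94961519 237.40477097] [483.67758891 182.58799575 268.19629274]
```

The long arm is level, its axis is at z≈190, and its tip is at x≈287, which matches the kinematics. The side view agrees with the grip in y, so I take the socket as (483.0, 158.3). Now I'll lower with guards.

```bash
cat >> h.py <<'E'
F=lambda:np.round(status.get_wrist_force(),1)
def gpose(S,a,z,s=90,pitch=131.5):
    M=tool(a-180,pitch); r=np.radians(a)
    return list(np.array([S[0]+s*np.cos(r),S[1]+s*np.sin(r),z])+19*M[:,2]), quat(M)
E
python3 - <<'E'
from h import *
S=[483.0,158.3]
p,q=gpose(S,168,145); robot.line_to(p,q,max_speed=80); print(F())
for z,sp in((134,25),(126,12),(118,12),(110,12)):
    p,q=gpose(S,168,z); h=robot.line_to(p,q,max_speed=sp,guard=10)
    print(z,h,np.round(np.array(status.get_tool_pos())-p,1),F(),np.round(status.get_wrist_torque(),2))
    if h: break
print(status.get_time_s())
E
```

```text
[ 0.9  0.2 -6.2]
134 False [-0.1  0.  -0. ] [ 0.3 -0.4 -6.3] [-0.09 -1.1   0.01]
126 False [-0.1  0.1 -0.2] [-1.1  0.1 -5.5] [-0.01 -0.9   0.02]
118 False [-0.  0. -0.] [-2.1  0.9 -5.6] [ 0.15 -0.69 -0.01]
110 False [-0.6  0.1  0.6] [-6.2  1.8  1. ] [ 0.24  0.09 -0.01]
14.2917
```

It's in. I'll relax the side load, check that it is seated, then begin the turn.

```bash
python3 - <<'E'
from h import *
S=[482.3,158.4]
for z in(110.5,109,108):
    p,q=gpose(S,168,z); h=robot.line_to(p,q,max_speed=10,guard=14)
    print(z,h,np.round(np.array(status.get_tool_pos())-p,1),F(),np.round(status.get_wrist_torque(),2))
    if F()[2]>8: break
robot.sleep(.3)
c=vision.capture("side"); np.savez("side3.npz",**c)
P,d=cloud(c); hsv=cv2.cvtColor(c["frame"],cv2.COLOR_RGB2HSV)
m=(hsv[...,2]<90)&(P[...,2]>85)&(P[...,2]<135)&(P[...,0]>285)&(P[...,0]<365)&(P[...,1]>150)&(P[...,1]<220); s=P[m]; print(len(s),s.mean(0),np.percentile(s[:,2],98),cv2.fitLine(s.astype(np.float32),cv2.DIST_HUBER,0,.01,.01).ravel())
cv2.imwrite("pics/g3.png",cv2.resize(c["frame"][200:340,210:370,::-1],(640,560)))
print(status.get_time_s())
E
```

```text
110.5 False [ 0.1 -0.   0.1] [-4.3  2.2 -1.4] [ 0.08 -0.41  0.01]
109 False [-0.3  0.1  0.7] [-5.5  1.5  2.8] [ 0.16  0.06 -0.05]
108 False [-0.7  0.2  1. ] [-7.5  0.8  5.4] [0.2  0.31 0.03]
242 [323.95791922 199.1843237  110.39558991] 117.11299378514268 [ 9.7504663e-01 -2.1263382e-01  6.3803665e-02  3.2611371e+02
  1.9926961e+02  1.1106172e+02]
15.4417
```

View pics/g3.png

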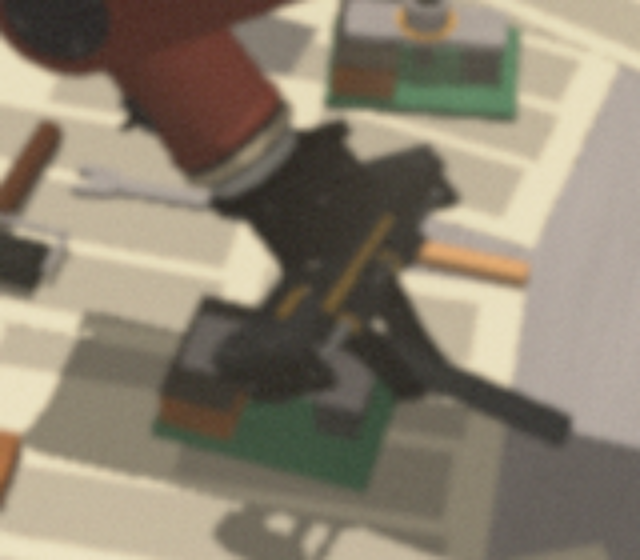

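The key is in, but the long arm has drooped about 3.7° toward the robot, which puts the bend near z≈115. It may be binding at a partial depth. I'll level it about the bend and press down again.

```bash
cat >> h.py <<'E'
def arm_fit(a=168,S=(482.5,158.3)):
    c=vision.capture("side"); P,d=cloud(c); hsv=cv2.cvtColor(c["frame"],cv2.COLOR_RGB2HSV)
    r=np.radians(a); u=np.array([np.cos(r),np.sin(r)]); rel=P[...,:2]-np.array(S); s=rel@u; t=rel@np.array([-u[1],u[0]])
    m=(hsv[...,2]<90)&(P[...,2]>85)&(P[...,2]<140)&(s>122)&(s<200)&(abs(t)<25)
    k=np.polyfit(s[m],P[...,2][m],1); k2=np.polyfit(s[m],t[m],1)
    print("arm: n",m.sum(),"slope",k[0].round(3),"z(surface-4.9) at 90:",(np.polyval(k,90)-4.9).round(1),"at bend",(k[1]-4.9).round(1),"yaw off deg",np.degrees(k2[0]).round(1)); return c
E
python3 - <<'E'
from h import *
S=[482.3,158.4]
for z,pi in((112,133.3),(114.5,135.2),(112.5,135.2),(111,135.2),(109.5,135.2),(108.5,135.2)):
    p,q=gpose(S,168,z,90,pi); h=robot.line_to(p,q,max_speed=10,guard=18)
    print(z,h,np.round(np.array(status.get_tool_pos())-p,1),F(),np.round(status.get_wrist_torque(),2))
    if z==114.5: arm_fit()
    if F()[2]>10: break
robot.sleep(.2); arm_fit()
print(status.get_time_s())
E
```

```text
112 False [ 0.8 -0.1 -0.2] [ 1.1  0.1 -1.5] [ 0.01 -1.18 -0.06]
114.5 False [ 1.2 -0.2 -0.2] [ 4.9  0.1 -2.2] [-0.23 -2.11 -0.05]
arm: n 228 slope -0.009 z(surface-4.9) at 90: 116.2 at bend 117.0 yaw off deg 0.0
112.5 False [ 0.2 -0.  -0.1] [ 4.3 -1.  -1.1] [-0.23 -1.71 -0.07]
111 False [-0.5  0.1  0.1] [ 2.9 -0.7  0.5] [-0.08 -1.15  0.  ]
109.5 False [-1.   0.2  0.2] [-2.6  1.3  2.8] [ 0.1  -0.36 -0.  ]
108.5 False [-1.2  0.2  0.2] [-5.5  1.2  5.3] [ 0.19 -0.01 -0.  ]
arm: n 243 slope -0.059 z(surface-4.9) at 90: 110.1 at bend 115.4 yaw off deg 0.8
17.9833
```

Pushing from 90 mm out only tilts the key and wedges it. I'll regrip close to the bend with the tool vertical and press there.

```bash
python3 - <<'E'
from h import *
S=[482.5,158.3]
hand.gripper_open(); M=R.from_quat(np.array(status.get_tcp_rot())[[1,2,3,0]]).as_matrix()
robot.line_to(list(np.array(status.get_tool_pos())-90*M[:,2]),None,max_speed=150); print(F())
arm_fit()
p,q=gpose(S,168,200,34,90); robot.goto(p,q)
p,q=gpose(S,168,113,34,90); h=robot.line_to(p,q,max_speed=100,guard=12); print(h,F(),np.round(status.get_tool_pos(),1))
if not h:
    hand.close_gripper(60); print(status.get_grip_width(),F(),np.round(status.get_wrist_torque(),2))
    c=arm_fit(); cv2.imwrite("pics/g4.png",cv2.resize(c["frame"][200:340,210:370,::-1],(640,560)))
print(status.get_time_s())
E
```

```text
[-0.7 -1.   0.6]
arm: n 230 slope -0.128 z(surface-4.9) at 90: 99.5 at bend 111.0 yaw off deg 1.4
False [ 0.1 -0.1  0.2] [449.9 165.5  94.6]
18.509234735149967 [0.8 0.7 0.4] [ 0.12 -0.18  0.05]
arm: n 207 slope -0.143 z(surface-4.9) at 90: 101.1 at bend 114.0 yaw off deg 1.0
23.0167
```

View pics/g4.png

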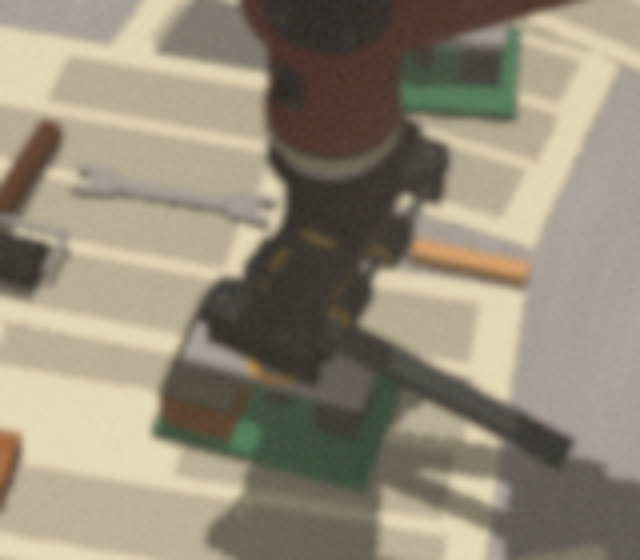

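The fingers now grip the key near the bend, and the long arm droops to the lower right at (565,455), about 7–8°. I'll level it about the bend and press down.

```bash
python3 - <<'E'
from h import *
S=[482.5,158.3]; z0=113.5
def mv(z,pi,g=25,sp=12):
    p,q=gpose(S,168,z,34,pi); h=robot.line_to(p,q,max_speed=sp,guard=g)
    print(z,pi,h,np.round(np.array(status.get_tool_pos())-p,1),F(),np.round(status.get_wrist_torque(),2)); return h
mv(115.5,94); mv(117.3,98); arm_fit()
for z in (115,113,111,109.5,108):
    if mv(z,98,30) or F()[2]>20: break
arm_fit(); print(status.get_time_s())
E
```

```text
115.5 94 False [ 1.8 -0.4 -0.4] [ 6.3 -0.6 -8.2] [ 0.01 -1.86 -0.  ]
117.3 98 False [ 2.1 -0.5 -0.4] [ 6.4 -1.4 -7.1] [-0.22 -2.03 -0.  ]
arm: n 220 slope -0.107 z(surface-4.9) at 90: 108.4 at bend 118.0 yaw off deg 0.3
115 98 False [ 1.7 -0.3  0.2] [ 7.1 -0.9 -5. ] [-0.27 -1.88 -0.02]
113 98 False [0.9 0.  1. ] [ 0.7 -0.5  4.2] [-0.15 -0.89 -0.03]
111 98 False [0.4 0.3 2.1] [-3.1 -2.1 14.3] [-0.17  0.24  0.04]
109.5 98 False [0.1 0.5 3. ] [-6.4 -0.9 23.2] [-0.14  1.03  0.02]
arm: n 211 slope -0.143 z(surface-4.9) at 90: 99.2 at bend 112.2 yaw off deg 1.2
25.1
```

```bash
python3 - <<'E'
from h import *
hand.gripper_open(); p=np.array(status.get_tool_pos()); M=tool(-12,98)
robot.line_to(list(p-90*M[:,2]),None,max_speed=150)
p2,q=gpose([482.5,158.3],168,260,130,90); p2[1]-=230; robot.goto(p2,q); print(status.get_time_s())
c=arm_fit(); t=vision.capture("top"); np.savez("side4.npz",**c); np.savez("top4.npz",**t)
P,d=cloud(c); hsv=cv2.cvtColor(c["frame"],cv2.COLOR_RGB2HSV)
r=np.radians(168); u=np.array([np.cos(r),np.sin(r)]); rel=P[...,:2]-np.array([482.5,158.3]); s=rel@u; tt=rel@np.array([-u[1],u[0]])
m=(hsv[...,2]<100)&(P[...,2]>70)&(P[...,2]<150)&(s>-25)&(s<205)&(abs(tt)<25)
for k in range(-20,205,15):
    w=m&(s>=k)&(s<k+15)
    if w.sum()>3: print(k,w.sum(),P[...,2][w].mean().round(1),np.percentile(P[...,2][w],95).round(1),tt[w].mean().round(1))
cv2.imwrite("pics/g5.png",np.hstack([cv2.resize(x["frame"][v:v+120,a:a+120,::-1],(400,400)) for x,a,v in((c,240,220),(t,185,190))]))
E
```

```text
28.0917
arm: n 212 slope -0.137 z(surface-4.9) at 90: 99.7 at bend 112.1 yaw off deg 0.2
-20 8 78.7 84.8 -5.3
-5 65 99.7 120.3 -9.7
10 68 102.9 120.8 -7.4
25 44 112.3 118.6 -6.9
40 39 110.8 116.0 -7.3
55 41 108.4 115.0 -6.6
70 48 105.7 112.9 -7.0
85 44 104.7 110.7 -7.9
100 41 102.3 108.2 -7.1
115 46 99.9 105.5 -7.5
130 43 97.7 101.6 -7.2
145 41 96.2 102.4 -8.0
160 45 93.7 97.9 -7.0
175 50 91.1 95.9 -7.6
190 38 89.2 93.9 -8.1
```

View pics/g5.png

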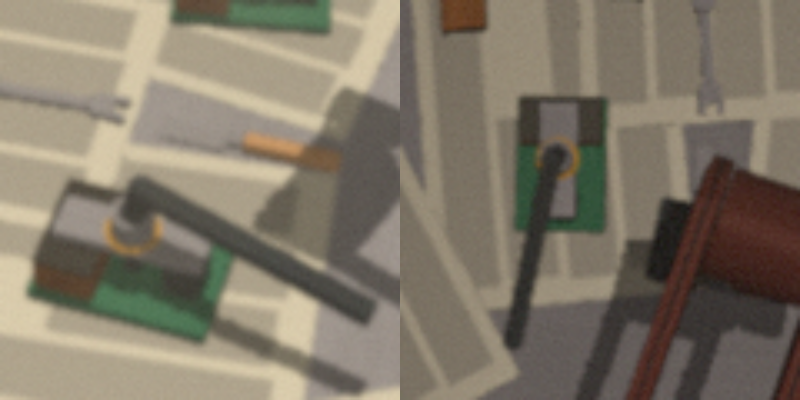

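The top crop shows the key standing in the washer's centre at (556,157) with its long arm at about 168°. From the side, the bend is about 111 mm high, so roughly 18 mm deep, and the arm droops about 8°. It is home, so I'll grip the lever at 85 mm and turn while watching the torque.

```bash
cat > turn.py <<'E'
from h import *
S=[482.5,158.3]; s=85; z=101
def torque(a,f0,t0):
    r=np.radians(a); return float(-(np.array(status.get_wrist_force())-f0)@[np.sin(r),-np.cos(r),0]*s/1000+(status.get_wrist_torque()[2]-t0))
def turn(a,a1,step,lim,sp,f0,t0,guard,T0=None):
    while a>a1:
        a-=step; p,q=gpose(S,a,z,s,90); h=robot.line_to(p,q,max_speed=sp,guard=guard)
        T=torque(a,f0,t0); print(round(a,2),h,round(T,2),F(),round(status.get_wrist_torque()[2],2),round(status.get_time_s(),1))
        if T>lim or h: break
    return a
E
python3 - <<'E'
from turn import *
p,q=gpose(S,168,200,s,90); robot.goto(p,q)
p,q=gpose(S,168,z,s,90); h=robot.line_to(p,q,max_speed=120,guard=10); print(h,F())
assert not h
hand.close_gripper(25); f0=np.array(status.get_wrist_force()); t0=status.get_wrist_torque()[2]; print(status.get_grip_width(),f0,t0,status.get_time_s())
np.save("f0.npy",[*f0,t0])
a=turn(168,144,4,0.85,30,f0,t0,12); print(a)
E
```

```text
False [-0.4  0.8 -0.1]
18.474102438629412 [-0.0615391   1.85439963 -0.40220714] -0.010249186693729024 31.2
164 False 0.65 [-0.2 -3.3  0.1] 0.21 31.6
160 False 0.56 [-0.6 -2.7  0.2] 0.17 31.9
156 False 0.49 [-0.9 -2.4 -0.4] 0.11 32.2
152 False 0.48 [-1.  -2.  -0.4] 0.14 32.6
148 False 0.53 [-1.5 -2.9  0.1] 0.12 33.0
144 False 0.57 [-2.3 -3.   0.2] 0.11 33.3
144
```

```bash
python3 - <<'E'
from turn import *
f=np.load("f0.npy"); f0,t0=f[:3],f[3]
a=turn(144,129,3,0.75,30,f0,t0,10)
if a<=129: a=turn(a,114,0.5,0.72,6,f0,t0,6)
E
```

```text
141 False 0.48 [-2.8 -1.9 -0.3] 0.08 33.6
138 False 0.48 [-2.8 -1.3 -0.6] 0.12 33.9
135 False 0.39 [-2.4 -0.9  0.4] 0.08 34.2
132 False 0.48 [-4.1 -0.9 -0.1] 0.06 34.5
129 False 0.52 [-2.9 -1.   0.6] 0.17 34.8
128.5 False 0.59 [-5.1 -0.3  0.7] 0.13 35.1
128.0 False 0.59 [-5.1 -0.   0.4] 0.14 35.4
127.5 False 0.57 [-4.7  0.1  0.5] 0.16 35.6
127.0 False 0.59 [-5.5 -0.3  1.1] 0.11 35.9
126.5 False 0.61 [-5.1  0.3 -0. ] 0.18 36.2
126.0 False 0.61 [-4.8 -0.6 -0.1] 0.15 36.5
125.5 False 0.59 [-4.6  0.2  1.7] 0.19 36.7
125.0 False 0.57 [-4.8  0.1  0.4] 0.15 37.0
124.5 False 0.57 [-5.1  0.8  0.9] 0.16 37.3
124.0 False 0.54 [-4.5  0.2  0.5] 0.14 37.5
123.5 False 0.58 [-5.3 -0.4  1.5] 0.09 37.8
123.0 False 0.63 [-5.3  0.   0.1] 0.17 38.1
122.5 False 0.56 [-5.6  1.5  0.8] 0.14 38.4
122.0 False 0.54 [-5.1  0.3  1.4] 0.1 38.6
121.5 False 0.7 [-5.6 -1.2  1.1] 0.16 38.9
121.0 False 0.59 [-5.3  0.4 -0.3] 0.13 39.2
120.5 False 0.54 [-5.3  1.   0.6] 0.11 39.5
120.0 False 0.43 [-4.7  1.6  0.4] 0.07 39.8
119.5 False 0.52 [-4.9  0.2  0.6] 0.09 40.0
119.0 False 0.57 [-5.7  0.6  1.3] 0.09 40.3
118.5 False 0.55 [-5.1  1.3  0.6] 0.14 40.6
118.0 False 0.55 [-5.   0.7  0.7] 0.12 40.9
117.5 False 0.5 [-4.2  0.5  0.7] 0.12 41.1
117.0 False 0.67 [-5.8  1.2 -0.1] 0.2 41.4
116.5 False 0.56 [-5.2  1.2  0.8] 0.14 41.7
116.0 False 0.61 [-4.6 -0.  -0.6] 0.18 42.0
115.5 False 0.73 [-5.6  0.4  0.9] 0.24 42.2
```

```bash
python3 - <<'E'
from turn import *
f=np.load("f0.npy"); f0,t0=f[:3],f[3]
def avg(a): return np.mean([torque(a,f0,t0) for _ in range(1) ])
a=115.5; print("re",avg(a))
for i in range(10):
    a-=0.4; p,q=gpose(S,a,z,s,90); robot.line_to(p,q,max_speed=6)
    v=[]
    for _ in range(3): robot.sleep(0.03); v.append(torque(a,f0,t0))
    T=np.mean(v); print(round(a,1),round(T,2),F(),round(status.get_time_s(),1))
    if T>0.76: break
E
```

```text
re 0.7290501013242161
115.1 0.62 [-4.9  0.7  1. ] 42.6
114.7 0.74 [-5.1  0.8  1.8] 42.9
114.3 0.75 [-6.5 -0.2  1. ] 43.3
113.9 0.77 [-5.9  0.1  1.4] 43.6
```

```bash
python3 - <<'E'
from turn import *
f=np.load("f0.npy"); f0,t0=f[:3],f[3]
a=113.9
for i in range(4):
    a-=0.3; p,q=gpose(S,a,z,s,90); robot.line_to(p,q,max_speed=6)
    v=[]
    for _ in range(4): robot.sleep(0.03); v.append(torque(a,f0,t0))
    T=np.mean(v); print(round(a,1),round(T,2),F(),round(status.get_time_s(),1))
    if T>0.82: break
np.save("a.npy",a)
arm_fit(115)
E
```

```text
113.6 0.71 [-5.6 -0.5  1.2] 44.0
113.3 0.81 [-6.   0.8  1.3] 44.4
113.0 0.83 [-5.8 -0.4  1.7] 44.8
arm: n 240 slope -0.115 z(surface-4.9) at 90: 99.5 at bend 109.9 yaw off deg -0.6
```

The torque has climbed from a steady 0.56 to 0.83 N m with the lever lagging the command. The lever sits at about 114.4°, which is the 120° stop position less about 5° of play. The screw is firm. I'll unload slightly, let go and retreat.

```bash
python3 - <<'E'
from turn import *
a=float(np.load("a.npy"))
p,q=gpose(S,a+1.2,z,s,90); robot.line_to(p,q,max_speed=15)
hand.gripper_open(); p,q=gpose(S,a+1.2,250,s,90); robot.line_to(p,q,max_speed=150)
p[1]-=230; robot.goto(p,q); robot.sleep(.3)
c=arm_fit(115); t=vision.capture("top"); print(F(),status.get_time_s())
cv2.imwrite("pics/g6.png",np.hstack([cv2.resize(x["frame"][v:v+120,a:a+120,::-1],(400,400)) for x,a,v in((c,240,220),(t,185,190))]))
E
```

```text
arm: n 200 slope -0.115 z(surface-4.9) at 90: 99.2 at bend 109.6 yaw off deg -0.0
[ 0.2 -0.5 -0.6] 48.8417
```

View pics/g6.png

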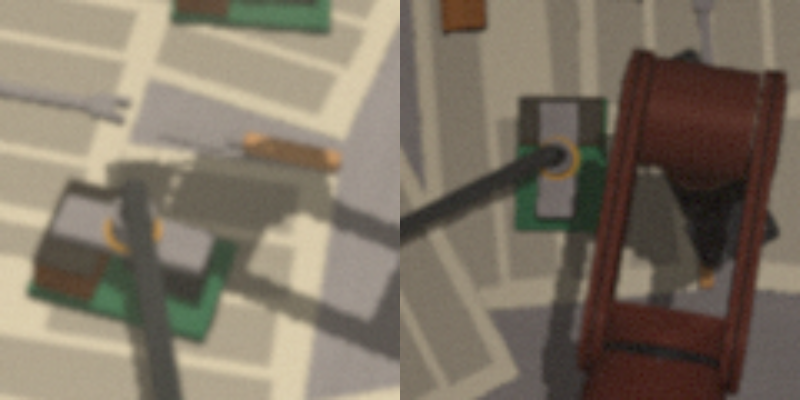

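The key stands seated in the washer's centre ((556,157) in the top crop) with the lever at about 115°. It is released, and the robot is clear of everything.

```bash
python3 -c "
from bench import robot; print(robot.sign_off())"
```

```text
the job is handed in; nothing more can be done
None
```

The job is handed in; the judge gave no verdict: the key stands released by its short arm about 18 mm deep, drooping about 7°, and the screw was turned until the torque rose to about 0.83 N m (under the 1 N m strip limit), which I took as its stop from the torque rise and the lever angle.

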